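Seal the yellow jar and hold the parts carousel at the pick mark

TASK

On the parts carousel, first press the raised yellow cap down until it is fully home on its jar; only then turn the carousel until that yellow jar stands at the front, lined up with the red arrow on the carousel's foot. Finish with the gripper still holding the yellow jar firmly, so that the turntable stays still there: do not let go. Leave the other things on the bench where they are.

Things in the scene. Friction and masses are not known exactly. Their poses are not given: they have to be found in the camera images.
- carousel: the carousel's fixed foot, a dark steel disc; origin on the bench top, on the turntable's vertical axis; z up. Its -x axis is the front: a white tongue 60 mm wide and 12 mm high sticks out that way to 210 mm from the axis, with a red arrow on it pointing in at the turntable
- hub_top (a point): top of the turntable's middle post (32 mm across), on its axis, 105 mm above the bench. The black turntable is a disc 280 mm across, top 40 mm above the bench, with five jars on a circle of 100 mm radius, 72 degrees apart. The four others have blue, grey or green caps, all home, and the yellow jar's size
- turntable (a joint): angle of the turntable (rad): 0 when the yellow jar is exactly at the front, growing anticlockwise seen from above; it turns freely either way (several turns, no stop within reach), with light bearing friction (about 0.06 N m), and stays where it is left unless pushed
- marked_jar: the yellow jar: white with yellow band and yellow cap, held upright in a collar on the turntable, 100 mm from its axis; it cannot lift or tip, only twist about its own axis (stiffly, 0.15 N m). Origin at the centre of its underside, 40 mm above the bench; z up. Body 50 mm across, 66 mm high, then a 40 mm neck. Can be pinched from above at any yaw; 65 mm free to each neighbouring jar
- cap (a joint): how far the yellow cap is pushed down (m): starts at 0 to 0.003, fully home at 0.010, where it meets a hard stop. It slides straight down on the neck against about 5 N of friction and stays where it is left
- cap_top (a point): centre of the top face of the yellow cap (cap 48 mm across, 20 mm high); 128 mm above the bench when home, up to 138 mm at the start
- front_spot (a point): the fixed place where the yellow jar's origin must come: on the turntable's surface, 100 mm from the axis, in line with the red arrow
- oil_filter: bystander: blue canister, 76 mm across, 83 mm tall, beside the carousel; origin at the centre of its underside
- carton: bystander: small brown carton 60 x 85 x 50 mm, beside the carousel; origin at the centre of its underside
- bearing: bystander: steel ring, 72 mm across, 20 mm high, beside the carousel; origin at the centre of its underside
- additive: bystander: white bottle with black cap, 64 mm across, 170 mm tall; origin at the centre of its underside
- tape: bystander: brown tape roll lying flat, 96 mm across, 48 mm high; origin at the centre of its underside
- wrench: bystander: steel wrench, 170 mm long, lying flat
- grease_can: bystander: can with green label, 72 mm across, 85 mm tall; origin at the centre of its underside

How it is judged:
By the outcome, as a careful person would: the job done as asked, in the order asked, and still so for the second after the job is handed in, while the arm keeps its last pose, push and grip.
It also fails if it takes over 51 s, if anything falls off the work surface, if the arm or the gripper's body presses on something with over 40 N, if the wrist force passes 120 N, or if a joint passes its speed limit or range.

ROBOT

A 6-joint arm with a two-finger parallel gripper is mounted at the origin on the work surface. World frame = base frame: x ahead of the robot, y to its left, z up, the work surface at z = 0. Lengths are in m, angles in rad, forces in N, time in s.
With the tool pointing down it reaches from about 0.35 to 0.975 m from the base axis. Payload 4.9 kg.
Tool frame: the origin (TCP) lies at the very end of the fingers, on their centre line; the grasp point (between the pads) lies 19 mm behind it (grasp_offset is the distance from the TCP to the grasp point, in m); x points along the fingers, y is the direction in which the jaws open and shut, and the axes are right-handed (so a half turn about x gives the same grasp; the last joint's range is limited). The gripper opens to 85 mm and grips with 20 to 120 N. Pads are 22 mm wide; open, the fingers measure 114 mm over their backs; the gripper's body (76 mm by 85 mm) begins 54 mm behind the grasp point. The pads swing forward as they close: fully open they stand 13 mm farther back than shut.
Start: joints at [1.043, 0.053, 1.613, -0, 1.476, -0.119], TCP at [0.248, 0.573, 0.231] pointing down, gripper open.
Joint ranges: [-3.01, 3.01], [-1.01, 2.22], [0.06, 2.58], [-1.02, 4.17], [0.09, 2.62], [-3.14, 3.14]. Speed limits (rad/s): [2.57, 2.57, 3.14, 3.14, 3.14, 3.14].

INTERFACE

Orientations are given as a rotation vector (axis times angle).
In Python, from station import get_obs, get_image, camera_model, finish_job, grasp_offset gives the robot as it stands.
- The arm moves only by the shell command python3 -m crank 'ROWS' [OPENING] [FORCE]. ROWS is JSON, a list that holds one entry, the list of rows, each a list of 4 numbers: the shift along the world's x, y, z in m, then the turn about the world's z in degrees. In form: [[[dx, dy, dz, turn], ...]]. A call has 1 to 5 rows; each row is the pose to reach, as a shift and turn from the pose commanded when the call began; what a row does not reach only later rows make up. A row lasts 1/12 s, in which the tool goes at most 41.7 mm and 7.16 degrees, less where a joint would pass 70% of its speed; a pose out of reach is approached as far as the arm can. A call with a gripper value outside its range is refused whole. OPENING is the opening, from 0 (shut) to 1 (fully open), set as the call begins (- or left out, the last holds). The fingers move at their own pace and stop on an object; FORCE is the grip in N (left out, the last holds). Time passes only in rows, so rows that repeat a pose let the fingers close. It gives the time, the measured TCP pose, the force and the opening at its end, in the units of the state.
- get_obs(): the state, without advancing time (a new reading comes with each control period).
- get_image(name): name is "scene" or "top" or "wrist"; returns (picture, depth): 400x640x3 uint8, red, green, blue; 400x640 float32, m along the optical axis (not along the pixel's ray), 0 where there is no reading.
- camera_model(name): a dict with "fx", "fy", "cx", "cy" (pixels), "k1" (the pictures are not rectified: a ray, as slopes to the right and down, at radius r is drawn at 1 + k1 r^2 times it, then the intrinsics apply), "xyz" and "attitude" of the camera in the world. Camera axes: x right, y down, z forward; pixel columns grow to the right and rows downward; lengths in m; the calibration is good to about 2 mm. A picture is of the moment at which its call begins: read the wrist's pose just before it. camera_model takes no time and is no camera call; for the wrist camera it gives the pose at the moment of the call.
- finish_job(): hands the job in, once; it reports no verdict.
The state is a dict: "t": time; "q": joint angles; "dq": joint speeds; "effort": joint torques, N m; "tool_pos": TCP position; "tool_rot": TCP orientation; "contact_force": force on the tool from outside, world axes, zero at the start; "wrist_torque": the same for the moment, N m; "opening": finger opening in m.
Only numpy, scipy, OpenCV 4.12 (cv2) and the standard library are available. Lean on these libraries where they do the work, as an engineer would, in place of code of your own. Each camera call takes 0.05 s, during which the arm holds its last target.

## Working session

There is one attempt and no reset: what is moved stays moved. The work goes in short steps, Python scripts to look and compute and a shell command to move; the robot and the scene stay as the last step left them, time stands still between calls to the robot, and variables do not carry over. Pictures are saved under pics/ and viewed, and the job is handed in when it is done.

```bash
ls; mkdir -p pics
python3 - <<'E'
from station import *
import cv2
o=get_obs();print(o);print(grasp_offset)
for n in ("scene","top"):
    p,d=get_image(n);cv2.imwrite(f"pics/{n}0.png",p[:,:,::-1]);print(camera_model(n))
    import numpy as np;np.save(f"pics/{n}0.npy",d)
E
```

```text
pics
{'t': 0.0, 'q': array([ 1.04300662e+00,  5.33821312e-02,  1.61431836e+00, -3.18042020e-05,
        1.47600035e+00, -1.19004301e-01]), 'dq': array([ 0.00074791,  0.00090087, -0.0022134 ,  0.00072054, -0.00277432,
       -0.00289924]), 'effort': array([-7.09919914e-05, -3.93683124e+01, -3.70178461e+01, -9.67062351e-05,
        7.09698055e-03,  3.15658633e-05]), 'tool_pos': array([0.24812268, 0.57294584, 0.23003281]), 'tool_rot': array([ 0.31909319,  1.54754959, -0.32226721]), 'contact_force': array([-0.00498276,  0.10675817, -0.21964584]), 'wrist_torque': array([ 0.01433156,  0.02425254, -0.03879414]), 'opening': 0.08554468682681594}
0.0187
{'fx': 394.67383338088234, 'fy': 394.67383338088234, 'cx': 322.4677232914161, 'cy': 194.53779653617252, 'k1': -0.08840816868242335, 'xyz': array([ 1.0300217 , -0.79694992,  0.89545742]), 'attitude': array([-2.22434841, -0.62013252,  0.30652362])}
{'fx': 441.9535125219498, 'fy': 441.9535125219498, 'cx': 320.0780975426757, 'cy': 198.48958917718414, 'k1': -0.005118796785443581, 'xyz': array([0.40138085, 0.01152222, 1.58846017]), 'attitude': array([-2.18754317,  2.17249864, -0.12739966])}
```

View pics/scene0.png

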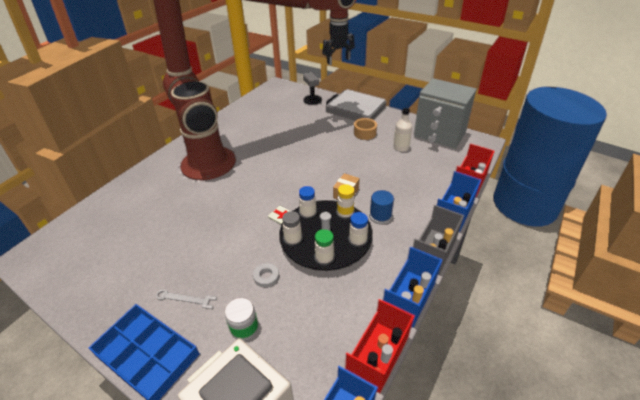

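View pics/top0.png

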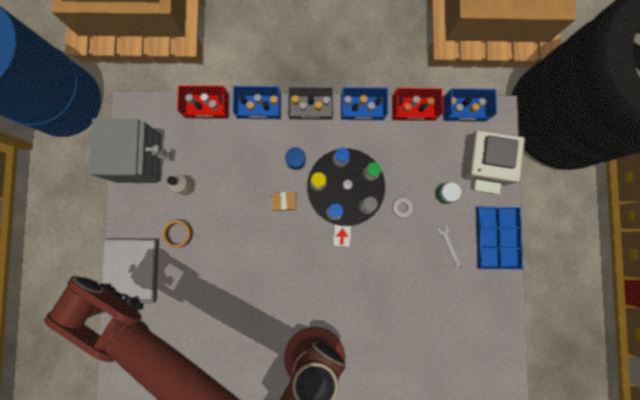

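The scene view shows the yellow jar at (346,200). In the top view the yellow cap is at (318,181), the hub at (348,185) and the red arrow at (342,236). I'll enlarge the top view next.

```bash
cat > h.py <<'E'
import numpy as np,cv2
from scipy.spatial.transform import Rotation as R
def ray(m,u,v):
    K=np.array([[m['fx'],0,m['cx']],[0,m['fy'],m['cy']],[0,0,1]])
    p=cv2.undistortPoints(np.array([[[u,v]]],float),K,np.array([m['k1'],0,0,0,0]))[0,0]
    return R.from_rotvec(m['attitude']).apply([p[0],p[1],1.0])
def at_z(m,u,v,z):
    r=ray(m,u,v);return m['xyz']+r*(z-m['xyz'][2])/r[2]
def at_d(m,u,v,d): return m['xyz']+ray(m,u,v)*d
E
python3 - <<'E'
import cv2
a=cv2.imread('pics/top0.png')[140:260,265:425]
cv2.imwrite('pics/top0c.png',cv2.resize(a,None,fx=5,fy=5,interpolation=cv2.INTER_CUBIC))
a=cv2.imread('pics/scene0.png')[170:280,260:410]
cv2.imwrite('pics/scene0c.png',cv2.resize(a,None,fx=5,fy=5,interpolation=cv2.INTER_CUBIC))
E
```

```text
(no output)
```

View pics/top0c.png

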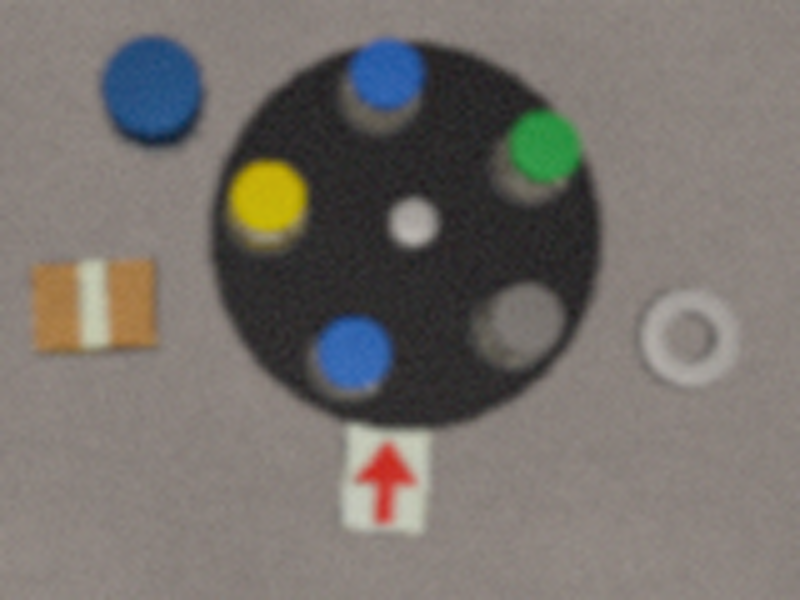

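View pics/scene0c.png

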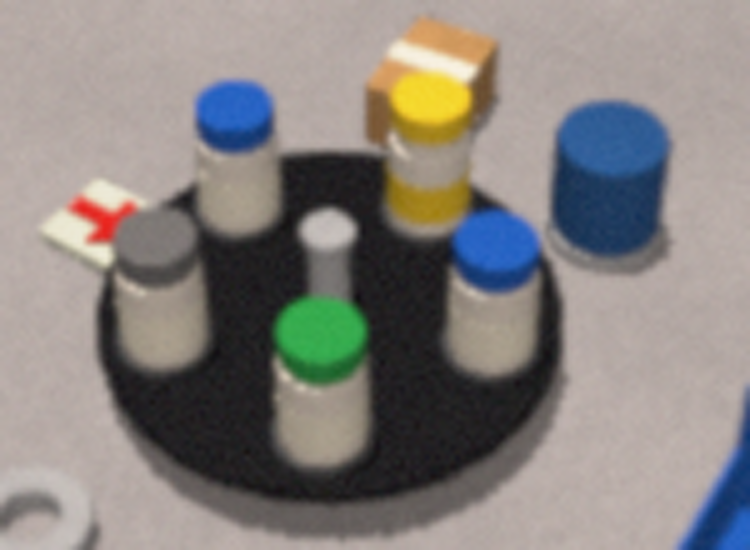

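Run:
```python
from station import *
from h import *
m=camera_model("top");c=lambda x,y:(265+x/5-.4,140+y/5-.4)
P=lambda x,y,z:at_z(m,*c(x,y),z)
Y=P(269,197,.136);H=P(413,222,.105);D=P(406,233,.04)
print('Y',Y,'H',H,'D',D)
caps=[P(*q,.128) for q in[(387,74),(545,146),(527,322),(355,353)]]
for q in caps:print(q, np.hypot(*(q-H)[:2]), np.degrees(np.arctan2(*(q-H)[1::-1])))
print(np.hypot(*(Y-H)[:2]),np.degrees(np.arctan2(*(Y-H)[1::-1])))
print('mean5',(sum(caps)+Y)/5)
t=[P(*q,.012) for q in[(347,425),(433,430),(425,533),(342,529)]]
for q in t:print('tongue',q)
tip=P(388,440,.012);tail=P(384,523,.012);print(tip,tail)
for q in [tip,tail,(t[2]+t[3])/2]:print('front dir',np.degrees(np.arctan2(*(q-H)[1::-1])),np.hypot(*(q-H)[:2]))
m=camera_model("scene");c=lambda x,y:(260+x/5-.4,170+y/5-.4)
print('scene Y',P(432,96,.136),'H',P(328,229,.105))
```

```text
Y [ 0.60912936 -0.0094751   0.136     ] H [ 0.59731632 -0.10762356  0.105     ] D [ 0.59801971 -0.10788802  0.04      ]
[ 0.69431441 -0.08830245  0.128     ] 0.09890366661937909 11.265334922478758
[ 0.64638529 -0.19437792  0.128     ] 0.09966987647913844 -60.50714848975621
[ 0.52789744 -0.18167553  0.128     ] 0.10150209008631929 -133.1503907273675
[ 0.50640332 -0.06726919  0.128     ] 0.09946681442415167 156.06457488657162
0.09885679675774453 83.13695480621388
mean5 [ 0.59682596 -0.10822004  0.1296    ]
tongue [ 0.46323293 -0.06794721  0.012     ]
tongue [ 0.46007811 -0.1293809   0.012     ]
tongue [ 0.3869507  -0.12362527  0.012     ]
tongue [ 0.38943692 -0.064609    0.012     ]
[ 0.45274257 -0.09723672  0.012     ] [ 0.3938488  -0.09445692  0.012     ]
front dir 175.89067174980406 0.14494638464386328
front dir 176.29748153174572 0.20389308429371814
front dir 176.3046186929049 0.2095582160850032
scene Y [ 0.60939516 -0.00873726  0.136     ] H [ 0.5980523  -0.10958447  0.105     ]
```

Run:
```python
from station import *
from h import *
o=get_obs();M=R.from_rotvec(o['tool_rot']).as_matrix();print(M.round(3))
print('jaw yaw',np.degrees(np.arctan2(M[1,1],M[0,1])))
m=camera_model("top")
for n,u,v,z in[('oil',295.2,157.5,.083),('carton',283.5,201,.05),('additive',177,184,.17)]:print(n,at_z(m,u,v,z))
print(np.array([.609,-.009])-o['tool_pos'][:2])
```

```text
[[-0.001  0.397  0.918]
 [-0.002  0.918 -0.397]
 [-1.    -0.002 -0.   ]]
jaw yaw 66.57957584187841
oil [0.69089955 0.07030959 0.083     ]
carton [0.54286521 0.11063774 0.05      ]
additive [0.58410629 0.44592335 0.17      ]
[ 0.36086975 -0.58200758]
```

```bash
python3 -m crank '[[[0.021,-0.034,0,-4],[0.042,-0.068,0,-8],[0.063,-0.102,0,-12],[0.084,-0.136,0,-16],[0.105,-0.17,0,-20]]]' 0 30; python3 -m crank '[[[0.021,-0.034,0,-4],[0.042,-0.068,0,-8],[0.063,-0.102,0,-12],[0.084,-0.136,0,-16],[0.105,-0.17,0,-20]]]'; python3 -m crank '[[[0.021,-0.034,0,-4],[0.042,-0.068,0,-8],[0.063,-0.102,0,-12],[0.084,-0.136,0,-16],[0.105,-0.17,0,-20]]]'
```

```text
t: 0.52
tool_pos: [0.3537, 0.4017, 0.2307]
tool_rot: [0.594, 1.488, -0.595]
contact_force: [1.4, -0.2, -0.3]
opening: 0.0257
t: 0.93
tool_pos: [0.4588, 0.2316, 0.231]
tool_rot: [0.863, 1.393, -0.864]
contact_force: [0.3, 0.0, 0.7]
opening: -0.0
t: 1.35
tool_pos: [0.5638, 0.0616, 0.2308]
tool_rot: [1.127, 1.26, -1.127]
contact_force: [1.1, 0.9, 0.4]
opening: -0.0001
```

```bash
python3 -m crank '[[[0.022,-0.035,0,-6],[0.045,-0.071,0,-13],[0.045,-0.071,-0.03,-13],[0.045,-0.071,-0.05,-13],[0.045,-0.071,-0.05,-13]]]'
python3 - <<'E'
from station import *
import cv2
for n in ("scene","top","wrist"):
    p,d=get_image(n)
    a={"scene":p[150:270,250:410],"top":p[140:260,265:425],"wrist":p}[n]
    cv2.imwrite(f"pics/{n}1.png",cv2.resize(a,(640,480 if n!="wrist" else 400),interpolation=cv2.INTER_CUBIC)[:,:,::-1])
E
```

```text
t: 1.77
tool_pos: [0.6053, -0.0081, 0.1749]
tool_rot: [1.288, 1.162, -1.3]
contact_force: [-2.1, 0.6, -1.2]
opening: -0.0001
```

View pics/scene1.png

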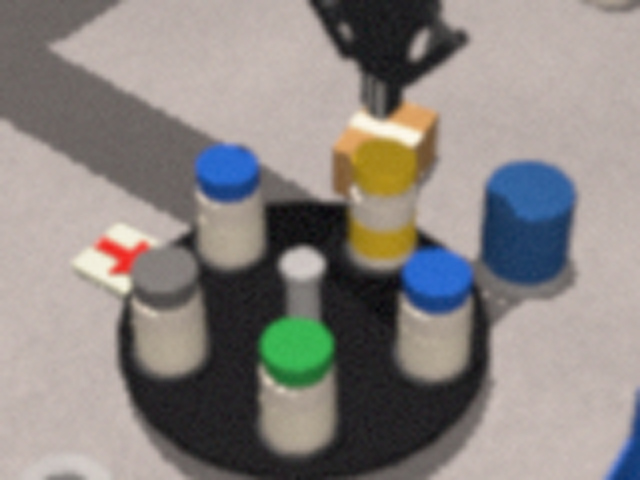

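View pics/wrist1.png

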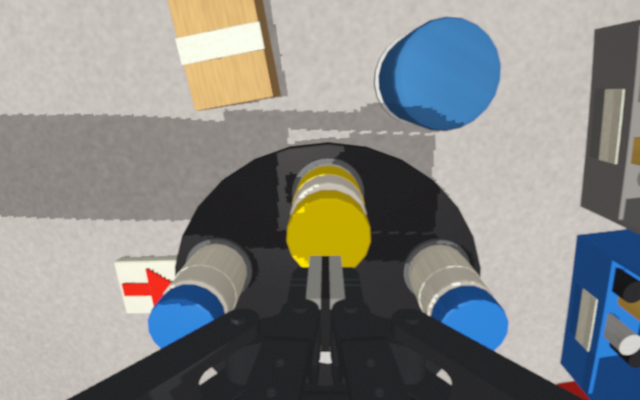

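The scene view shows the fingertips over the yellow cap. In the wrist view the cap's centre is at about (329,233), with edges at 287 and 371. I'll refine its position and height from the depth.

Run:
```python
from station import *
from h import *
o=get_obs();print(o['tool_pos'],o['contact_force'])
m=camera_model("wrist");p,d=get_image("wrist")
for u,v in[(329,233),(310,232),(348,232),(329,210)]:print(d[v,u],at_d(m,u,v,d[v,u]))
print(at_z(m,329,233,.136),at_z(m,287,233,.136),at_z(m,371,233,.136))
# fit in-plane points of cap top
uu,vv=np.meshgrid(np.arange(270,390),np.arange(180,270))
W=np.array([at_d(m,u,v,d[v,u]) for u,v in zip(uu.ravel(),vv.ravel())])
c=p[vv.ravel(),uu.ravel()].astype(int);yel=(c[:,0]>140)&(c[:,1]>110)&(c[:,2]<60)
zs=W[yel,2];h=np.histogram(zs,bins=np.arange(.1,.15,.002));print(h[0],h[1][:1])
T=W[yel&(W[:,2]>.125)];print(np.median(T[:,2]),T.min(0),T.max(0),len(T))
```

```text
[ 0.6084843  -0.0072365   0.18185243] [0.12728682 0.17833589 0.46005881]
0.20269221 [ 0.61087043 -0.00669819  0.13673847]
0.20105061 [ 0.60038532 -0.00436115  0.13808987]
0.2017477 [ 0.62159206 -0.00701189  0.13745565]
0.19859953 [0.61235545 0.00691177 0.13670561]
[ 0.61084652 -0.00699493  0.136     ] [ 0.58713115 -0.00433021  0.136     ] [ 0.63457459 -0.00968999  0.136     ]
[   0    0    0    0    0    0    0    0    0    0   22   37   48   58
   72   55   73  174 3724  516    0    0    0    0] [0.1]
0.13719259970671233 [ 0.58538323 -0.02885565  0.12501829] [0.63221164 0.06907346 0.32530056] 4725
```

```bash
python3 -m crank '[[[0.001,-0.001,-0.015,0],[0.001,-0.001,-0.03,0],[0.001,-0.001,-0.038,0],[0.001,-0.001,-0.04,0],[0.001,-0.001,-0.04,0]]]'
python3 -m crank '[[[0,0,-0.002,0],[0,0,-0.004,0],[0,0,-0.006,0],[0,0,-0.007,0],[0,0,-0.007,0]]]'
```

```text
t: 2.38
tool_pos: [0.6094, -0.0082, 0.1417]
tool_rot: [1.291, 1.154, -1.291]
contact_force: [0.7, -0.2, -0.7]
opening: -0.0001
t: 2.8
tool_pos: [0.6101, -0.0086, 0.1354]
tool_rot: [1.292, 1.153, -1.29]
contact_force: [0.1, -0.5, 2.8]
opening: -0.0003
```

```bash
python3 -m crank '[[[0,0,-0.001,0],[0,0,-0.002,0],[0,0,-0.003,0],[0,0,-0.004,0],[0,0,-0.004,0]]]'
python3 -m crank '[[[0,0,-0.001,0],[0,0,-0.002,0],[0,0,-0.003,0],[0,0,-0.003,0],[0,0,-0.003,0]]]'
```

```text
t: 3.22
tool_pos: [0.6097, -0.0085, 0.1304]
tool_rot: [1.292, 1.154, -1.291]
contact_force: [0.9, 0.7, 4.6]
opening: -0.0002
t: 3.63
tool_pos: [0.6099, -0.0085, 0.128]
tool_rot: [1.292, 1.153, -1.29]
contact_force: [1.0, 0.8, 5.7]
opening: 0.0002
```

```bash
python3 -m crank '[[[0,0,-0.001,0],[0,0,-0.001,0],[0,0,-0.002,0],[0,0,-0.002,0],[0,0,-0.002,0]]]'
```

```text
t: 4.05
tool_pos: [0.611, -0.0087, 0.1279]
tool_rot: [1.293, 1.151, -1.289]
contact_force: [0.5, 0.8, 12.4]
opening: -0.0004
```

```bash
python3 -m crank '[[[0,0,-0.001,0],[0,0,-0.002,0],[0,0,-0.002,0],[0,0,-0.002,0]]]'
```

```text
t: 4.38
tool_pos: [0.6122, -0.0088, 0.1278]
tool_rot: [1.294, 1.148, -1.286]
contact_force: [-1.3, 1.3, 16.2]
opening: -0.0
```

The force tripled, from 5.7 to 16 N, while z stayed at 0.128, so the cap is at its hard stop. I'll back off, open the gripper and look.

```bash
python3 -m crank '[[[0,0,0.015,0],[0,0,0.045,0],[0,0,0.06,0],[0,0,0.06,0],[0,0,0.06,0]]]'
python3 -m crank '[[[0,0,0,0],[0,0,0,0],[0,0,0,0],[0,0,0,0],[0,0,0,0]]]' 1
python3 - <<'E'
from station import *
from h import *
o=get_obs();print(o['tool_pos'],o['contact_force'],o['opening'])
m=camera_model("wrist");p,d=get_image("wrist");cv2.imwrite("pics/wrist2.png",p[:,:,::-1])
uu,vv=np.meshgrid(np.arange(270,390),np.arange(160,290))
W=np.array([at_d(m,u,v,d[v,u]) for u,v in zip(uu.ravel(),vv.ravel())])
c=p[vv.ravel(),uu.ravel()].astype(int);T=W[(c[:,0]>140)&(c[:,1]>110)&(c[:,2]<60)]
z=np.median(T[:,2]);T=T[abs(T[:,2]-z)<.004];print(z,T.min(0),T.max(0),T.mean(0),cv2.minEnclosingCircle(T[:,:2].astype(np.float32)))
E
```

```text
t: 4.8
tool_pos: [0.6091, -0.0086, 0.1827]
tool_rot: [1.291, 1.154, -1.292]
contact_force: [-0.5, -0.1, -0.1]
opening: -0.0002
t: 5.22
tool_pos: [0.609, -0.0085, 0.1823]
tool_rot: [1.291, 1.155, -1.292]
contact_force: [0.1, 0.8, 0.4]
opening: 0.0606
[ 0.6090075  -0.00847042  0.1823427 ] [0.09075733 0.80479537 0.44438835] 0.060622053602642154
0.1286549203799397 [ 0.58729522 -0.03305176  0.12465611] [0.63415248 0.01489326 0.13101975] [ 0.61076751 -0.00761766  0.12872778] ((0.6106365323066711, -0.009134634397923946), 0.024097466841340065)
```

View pics/wrist2.png

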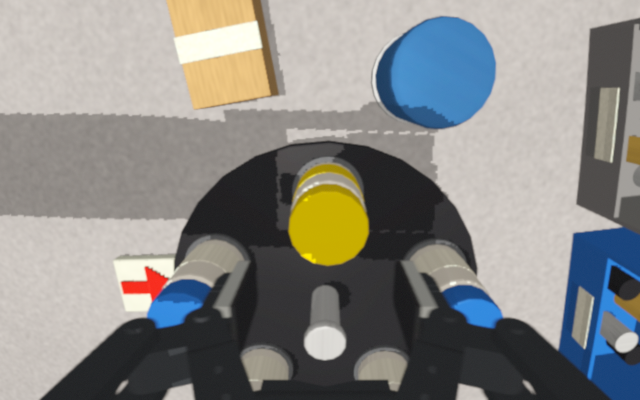

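The depth puts the cap top at 0.1287, so it is home, centred near (0.6105,-0.009). Next I'll lower the open gripper over the jar.

```bash
python3 -m crank '[[[0.001,-0.001,0,0],[0.001,-0.001,0,0],[0.001,-0.001,-0.02,0],[0.001,-0.001,-0.04,0],[0.001,-0.001,-0.05,0]]]' 1
python3 -m crank '[[[0,0,-0.02,0],[0,0,-0.04,0],[0,0,-0.055,0],[0,0,-0.066,0],[0,0,-0.066,0]]]'
python3 -m crank '[[[0,0,0,0],[0,0,0,0],[0,0,0,0],[0,0,0,0],[0,0,0,0]]]' 0 60
python3 -m crank '[[[0,0,0,0],[0,0,0,0],[0,0,0,0]]]'
python3 - <<'E'
from station import *
from h import *
m=camera_model("wrist");p,d=get_image("wrist");cv2.imwrite("pics/wrist3.png",p[:,:,::-1])
p,d=get_image("scene");cv2.imwrite("pics/scene3.png",cv2.resize(p[150:270,250:410],(640,480))[:,:,::-1])
E
```

```text
t: 5.68
tool_pos: [0.6093, -0.0094, 0.131]
tool_rot: [1.29, 1.156, -1.293]
contact_force: [-0.5, 0.2, -0.8]
opening: 0.0854
t: 6.1
tool_pos: [0.6085, -0.0093, 0.0643]
tool_rot: [1.289, 1.158, -1.295]
contact_force: [-0.6, -0.3, 0.1]
opening: 0.0855
t: 6.52
tool_pos: [0.6116, -0.0096, 0.0694]
tool_rot: [1.292, 1.152, -1.289]
contact_force: [0.3, 1.7, 6.6]
opening: 0.0486
t: 6.77
tool_pos: [0.6116, -0.0096, 0.0694]
tool_rot: [1.292, 1.152, -1.289]
contact_force: [0.6, -0.1, 6.1]
opening: 0.0486
```

View pics/scene3.png

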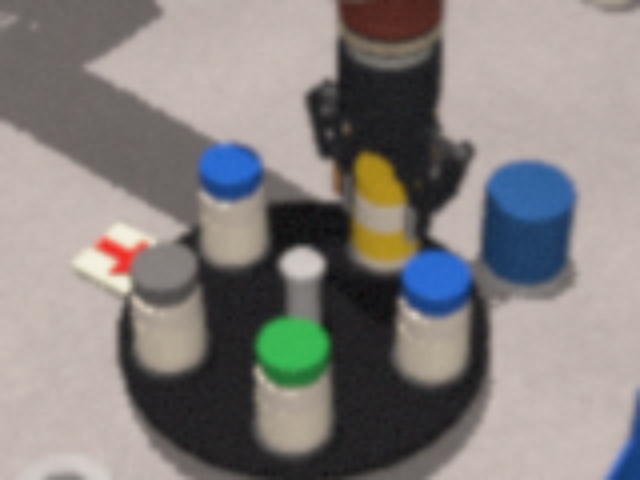

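View pics/wrist3.png

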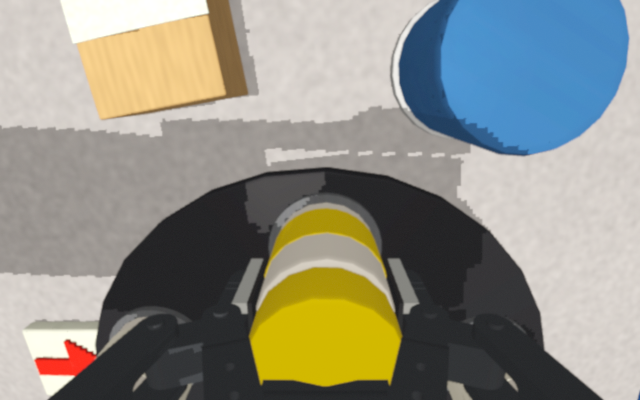

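Run:
```python
from station import *
import numpy as np
print(get_obs()['t'],get_obs()['tool_pos'])
a=82.2
P=lambda t:.1*np.array([np.cos(np.radians(t)),np.sin(np.radians(t))])
for k in range(5):
    b=a+20*k
    print(b,[[*(P(b+4*i)-P(b)).round(4).tolist(),4*i] for i in range(1,6)])
```

```text
6.8667 [ 0.61159523 -0.00964457  0.06938025]
82.2 [[-0.0069, 0.0007, 4], [-0.0139, 0.0009, 8], [-0.0209, 0.0007, 12], [-0.0278, -0.0001, 16], [-0.0347, -0.0013, 20]]
102.2 [[-0.0068, -0.0017, 4], [-0.0134, -0.0039, 8], [-0.0199, -0.0065, 12], [-0.0261, -0.0096, 16], [-0.0322, -0.0131, 20]]
122.2 [[-0.0058, -0.0039, 4], [-0.0113, -0.0082, 8], [-0.0164, -0.0129, 12], [-0.0213, -0.018, 16], [-0.0257, -0.0233, 20]]
142.2 [[-0.0041, -0.0057, 4], [-0.0078, -0.0116, 8], [-0.011, -0.0178, 12], [-0.0138, -0.0242, 16], [-0.0162, -0.0307, 20]]
162.2 [[-0.0019, -0.0067, 4], [-0.0033, -0.0135, 8], [-0.0043, -0.0205, 12], [-0.0047, -0.0274, 16], [-0.0047, -0.0344, 20]]
```

```bash
python3 -m crank '[[[-0.007,0.0007,0.001,4],[-0.014,0.0009,0.002,8],[-0.021,0.0007,0.003,12],[-0.028,0,0.003,16],[-0.035,-0.0013,0.003,20]]]'
python3 -m crank '[[[-0.0068,-0.0017,0,4],[-0.0134,-0.0039,0,8],[-0.02,-0.0065,0,12],[-0.026,-0.0096,0,16],[-0.032,-0.013,0,20]]]'
```

```text
t: 7.28
tool_pos: [0.5751, -0.0111, 0.0695]
tool_rot: [1.029, 1.312, -1.03]
contact_force: [2.2, -1.3, -5.5]
opening: 0.0485
t: 7.7
tool_pos: [0.5433, -0.0246, 0.0695]
tool_rot: [0.764, 1.43, -0.765]
contact_force: [3.2, -4.2, -6.6]
opening: 0.0485
```

```bash
python3 -m crank '[[[-0.0058,-0.0039,-0.001,4],[-0.0113,-0.0082,-0.0015,8],[-0.0164,-0.0129,-0.0015,12],[-0.0213,-0.018,-0.0015,16],[-0.0257,-0.0233,-0.0015,20]]]'
python3 -m crank '[[[-0.004,-0.0057,0,4],[-0.0078,-0.0116,0,8],[-0.011,-0.0178,0,12],[-0.0138,-0.0242,0,16],[-0.0162,-0.0307,0,20]]]'
python3 -m crank '[[[-0.0019,-0.0067,0,4],[-0.003,-0.0118,0,7],[-0.0039,-0.017,0,10],[-0.0039,-0.017,0,10],[-0.0039,-0.017,0,10]]]'
python3 - <<'E'
from station import *
from h import *
C=np.array([.5975,-.1081])
o=get_obs();v=o['tool_pos'][:2]-C;print(o['tool_pos'],o['contact_force'],o['wrist_torque'],np.hypot(*v),np.degrees(np.arctan2(v[1],v[0])))
M=R.from_rotvec(o['tool_rot']).as_matrix();print('jaw yaw',np.degrees(np.arctan2(M[1,1],M[0,1])))
print(camera_model("wrist"))
p,d=get_image("wrist");cv2.imwrite("pics/wrist4.png",p[:,:,::-1])
p,d=get_image("top");cv2.imwrite("pics/top4.png",cv2.resize(p[140:260,265:425],None,fx=5,fy=5,interpolation=cv2.INTER_CUBIC)[:,:,::-1])
p,d=get_image("scene");cv2.imwrite("pics/scene4.png",cv2.resize(p[170:280,260:410],None,fx=5,fy=5,interpolation=cv2.INTER_CUBIC)[:,:,::-1])
E
```

```text
t: 8.12
tool_pos: [0.5183, -0.0479, 0.0694]
tool_rot: [0.495, 1.51, -0.495]
contact_force: [2.6, -2.3, -1.0]
opening: 0.0485
t: 8.53
tool_pos: [0.5026, -0.0786, 0.0694]
tool_rot: [0.222, 1.555, -0.223]
contact_force: [4.6, -2.0, -3.4]
opening: 0.0487
t: 8.95
tool_pos: [0.4989, -0.0955, 0.0694]
tool_rot: [0.088, 1.565, -0.09]
contact_force: [4.7, -2.9, -2.5]
opening: 0.049
[ 0.49891671 -0.09551159  0.06942147] [ 4.65853048 -2.92264644 -2.48939918] [-0.10084164 -0.65027911 -0.07020703] 0.0993837628339796 172.72310422666175
jaw yaw 83.49267072429355
{'fx': 358.4560507143265, 'fy': 358.4560507143265, 'cx': 324.9590272759853, 'cy': 205.33458199445946, 'k1': -0.061651487824100994, 'xyz': array([ 0.42164415, -0.08696707,  0.21257234]), 'attitude': array([2.15980373, 1.92661142, 0.30147254])}
```

View pics/top4.png

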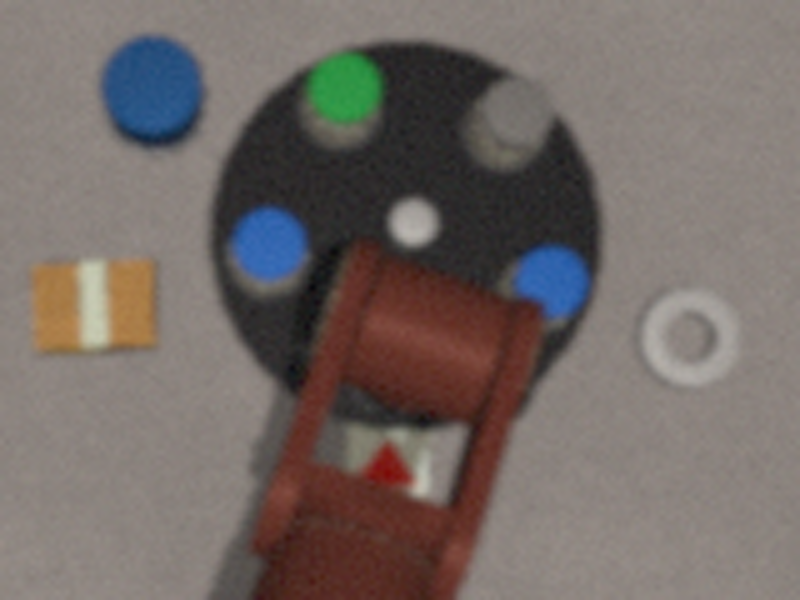

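View pics/wrist4.png

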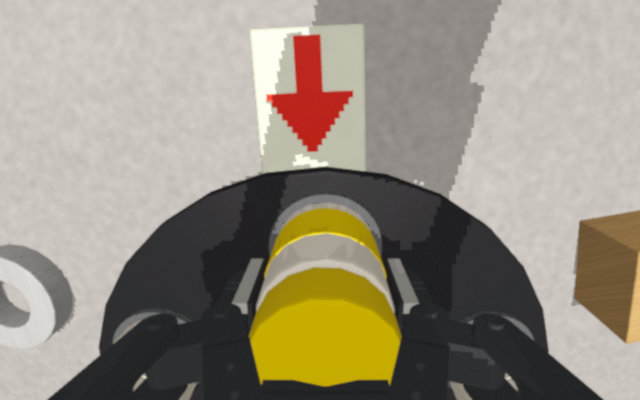

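View pics/scene4.png

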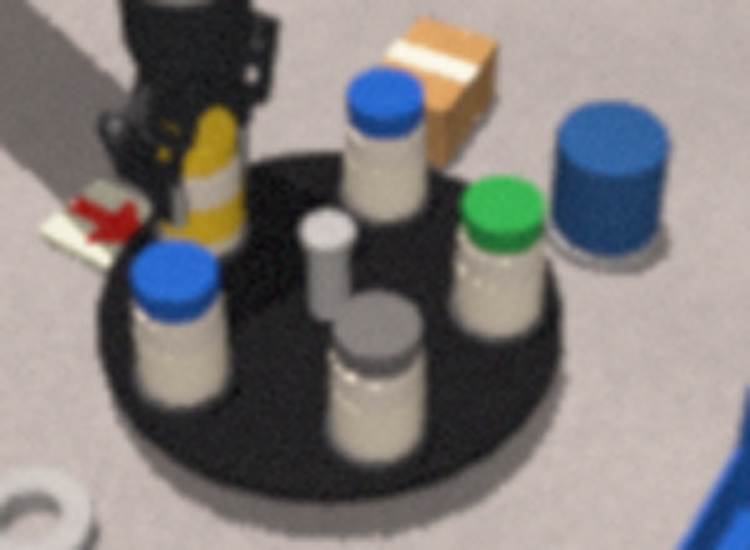

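The wrist view shows the arrow close up: tail at (306,36), tip at (312,151), outer tongue corners at (251,30) and (363,25). The jar is about 3° short of the front. I'll measure that properly.

Run:
```python
from station import *
from h import *
C=np.array([.5975,-.1081,0])
ang=lambda v:np.degrees(np.arctan2(v[1],v[0]))
m=camera_model("wrist")
tail,tip,c1,c2=[at_z(m,*q,.012) for q in[(306.5,36),(312,151),(251,30),(363,25)]]
e1=at_z(m,263,172,.012);e2=at_z(m,365,166,.012)
print(tail,tip,(c1+c2)/2)
print('line dirs',ang(tail-tip),ang(c1-c2)+90,ang(c1-e1),ang(c2-e2))
for q in[tail,tip,(c1+c2)/2]:print('from C',ang(q-C),np.hypot(*(q-C)[:2]))
m=camera_model("top");c=lambda x,y:(265+x/5-.4,140+y/5-.4)
P=lambda x,y,z:at_z(m,*c(x,y),z)
H=P(413,222,.105)
for n,q,k in[('b',(270,244),-1),('g',(345,88),-2),('gr',(517,110),-3),('b2',(551,282),-4)]:
    w=P(*q,.128)-H;print(n,np.hypot(*w[:2]),(ang(w)-72*k)%360)
```

```text
[ 0.39326064 -0.09326211  0.012     ] [ 0.45300322 -0.09781891  0.012     ] [ 0.38908361 -0.0925608   0.012     ]
line dirs 175.6382705782636 -4.320823381666699 175.54921370483888 175.9815192856656
from C 175.84478909192106 0.20477763218540015
from C 175.9302066360804 0.14486207685595842
from C 175.7360060695627 0.20899487152623336
b 0.09893317126051365 172.84243155425185
g 0.0992968244913514 172.58920782583488
gr 0.10005232767009632 173.13860899562724
b2 0.09974833498713903 172.7489289607454
```

```bash
python3 -m crank '[[[0,-0.0018,0,1],[0,-0.0036,0,2],[0.0005,-0.0055,-0.0005,3.1],[0.0005,-0.0055,-0.0005,3.1],[0.0005,-0.0055,-0.0005,3.1]]]'
cat > chk.py <<'E'
from station import *
from h import *
import sys
n=sys.argv[1]
C=np.array([.5975,-.1081])
o=get_obs();v=o['tool_pos'][:2]-C;print(o['t'],o['tool_pos'],o['contact_force'],o['wrist_torque'],o['opening'],np.hypot(*v),np.degrees(np.arctan2(v[1],v[0])))
M=R.from_rotvec(o['tool_rot']).as_matrix();print('jaw yaw',np.degrees(np.arctan2(M[1,1],M[0,1])))
for c in("wrist","top"):
    if c=="wrist":print(camera_model(c)['xyz'].tolist(),camera_model(c)['attitude'].tolist())
    p,d=get_image(c)
    if c=="top":p=cv2.resize(p[140:260,265:425],None,fx=5,fy=5,interpolation=cv2.INTER_CUBIC)
    cv2.imwrite(f"pics/{c}{n}.png",p[:,:,::-1])
E
python3 chk.py 5
```

```text
t: 9.52
tool_pos: [0.4984, -0.1006, 0.0694]
tool_rot: [0.044, 1.57, -0.045]
contact_force: [0.0, -0.5, 5.2]
opening: 0.0488
9.5167 [ 0.49839914 -0.10063173  0.06935669] [ 0.02576641 -0.53650262  5.17905077] [0.12183087 0.04423274 0.0536803 ] 0.04878159056045084 0.09938186454970002 175.69032094045562
jaw yaw 86.73458382331869
[0.42129052752454016, -0.09654627490422553, 0.21280050519611673] [2.1104707538335306, 1.9925068952499874, 0.30827602916543545]
```

View pics/top5.png

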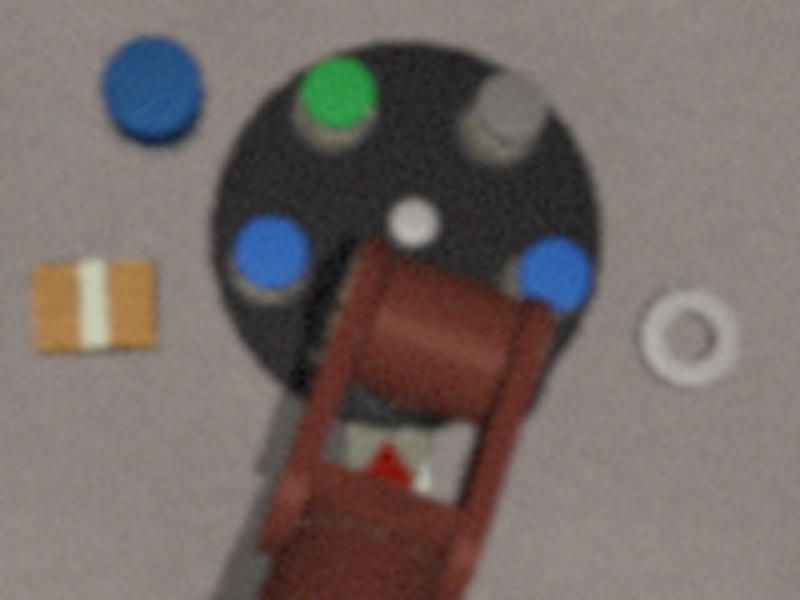

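View pics/wrist5.png

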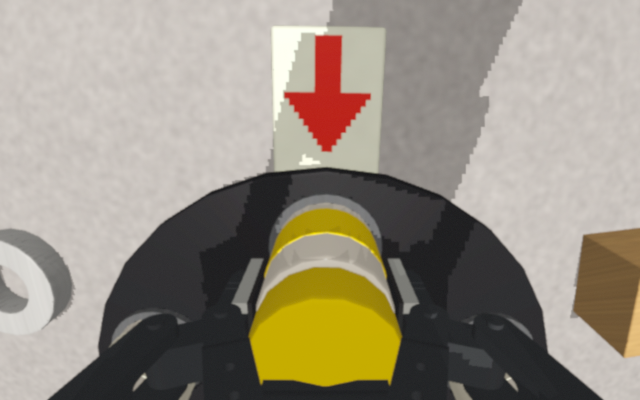

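The arrow now points at the jar in the wrist view: tail at x≈328, tip at x≈327, jar centre at x≈326. I'll work out what's left.

Run:
```python
from station import *
from h import *
C=np.array([.5975,-.1081,0]);ang=lambda v:np.degrees(np.arctan2(v[1],v[0]))
m=camera_model("wrist")
tail,tip,c1,c2=[at_z(m,*q,.012) for q in[(328.5,36),(327,151.5),(272.5,27),(385,28)]]
capm=at_z(m,325.5,335,.128);print(tail,tip,'capline',capm)
for q in[tail,tip,(c1+c2)/2,capm]:print('from C',ang(q-C),np.hypot(*(q-C)[:2]))
print('dir',ang(tail-tip),ang(c1-c2)+90)
# lateral distance of the cap point from arrow line
d=((c1+c2)/2+tail)[:2]/2-tip[:2];d/=np.hypot(*d);w=(capm-tip)[:2];print('lateral cap vs arrow line',d[0]*w[1]-d[1]*w[0],'C',d[0]*(C-tip)[1]-d[1]*(C-tip)[0])
m=camera_model("top");c=lambda x,y:(265+x/5-.4,140+y/5-.4)
P=lambda x,y,z:at_z(m,*c(x,y),z)
H=P(413,222,.105)
for q,k in[((271.5,252),-1),((338.5,92),-2),((511,106),-3),((555,274),-4)]:
    w=P(*q,.128)-H;print(np.hypot(*w[:2]),(ang(w)-72*k)%360)
```

```text
[ 0.39318701 -0.09307006  0.012     ] [ 0.45324962 -0.09722063  0.012     ] capline [ 0.4865602  -0.10012639  0.128     ]
from C 175.79271212603786 0.20486506848279015
from C 175.6869156918147 0.14466005834192752
from C 175.77386534518155 0.20910907556427166
from C 175.88903157725602 0.11122597366941915
dir 176.04691599553394 -3.740294009468556
lateral cap vs arrow line 0.0005789293140479415 C 0.000807249893594715
0.09907661055010983 175.99651236688118
0.09908811861141117 175.56589741651248
0.09939565587699413 175.89170158958206
0.10008140201742453 176.19875834871573
```

```bash
python3 -m crank '[[[0,0,0.001,0],[0,0,0.001,0],[0,0,0.001,0],[0,0,0.001,0],[0,0,0.001,0]]]' - 70
python3 chk.py 6
python3 - <<'E'
from station import *
import cv2
p,d=get_image("scene");cv2.imwrite("pics/scene6.png",p[:,:,::-1])
E
```

```text
t: 10.03
tool_pos: [0.4984, -0.1005, 0.0695]
tool_rot: [0.045, 1.57, -0.046]
contact_force: [3.5, -1.6, -0.2]
opening: 0.0486
10.0333 [ 0.49839685 -0.10048818  0.06945084] [ 3.45430677 -1.58428211 -0.20743949] [-0.10479077 -0.59710335 -0.08490735] 0.04864652434543068 0.09939504344824492 175.60790263019553
jaw yaw 86.67996494695203
[0.42119973065312716, -0.09631830999630216, 0.21283853330333435] [2.111098506030777, 1.9912025059578415, 0.3086275050450917]
```

View pics/scene6.png

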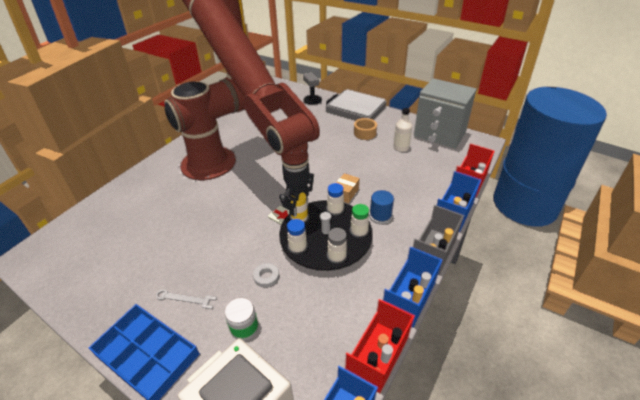

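View pics/wrist6.png

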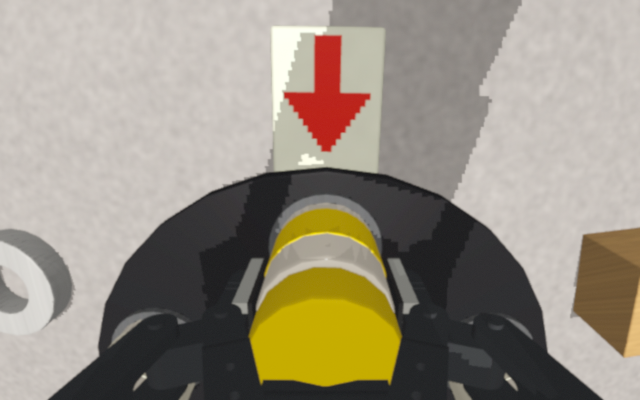

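The jar is still held at the front and lined up with the arrow: tip at (327,151), jar centre at x≈326. The bystanders haven't moved, so I'm handing in.

```bash
python3 -c "
from station import *
print(finish_job())"
```

```text
the job is handed in; nothing more can be done
None
```

The yellow cap is pressed home, and the yellow jar now stands at the front, held in the gripper with 70 N. I handed the job in about 10 s into the 51 s allowed.

- **Cap:** I pressed it first, with the gripper shut. The force rose from about 5.7 to 16 N while the tool stayed at z = 0.128 m, which is the hard stop. The depth image then put the cap top at 0.1287 m; it started at about 0.137 m.
- **Turn:** I gripped the jar body and turned the carousel about 93° anticlockwise, with the gripper turning along with it.
- **Alignment:** Across the cameras and the arm's own readings, the jar is at about 175.6–176.2° and the arrow at about 175.7–176.3°. They agree to within about 0.5°, or 1 mm at the jar, which is as fine as the calibration allows.
- **Grip and surroundings:** The fingers stopped on the jar at about 48.6 mm. That is slightly under its 50 mm diameter, but the pictures show the pads on the body. The side force left on the jar is under 4 N. The bystanders I could see in the last pictures had not moved.

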